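# Take the battery out of the board tester

### The arm

A 6-joint arm with a two-finger parallel gripper is mounted at the origin on a cart in front of the work surface, level with it; the furniture and walls round the work are solid. World frame = base frame: x ahead of the robot, y to its left, z up, the work surface at z = 0. Lengths are in m, angles in degrees, forces in N, time in s.
With the tool pointing down it reaches from about 0.4 to 0.825 m from the base axis. Payload 7 kg.
Tool frame: the origin (TCP) lies on the centre line of the jaws, within the pads' length; the fingertips stand 22 mm ahead of it and the grasp point (between the pads) lies 3 mm ahead of it; z points along the fingers, y is the line along which they close (so a half turn about z gives the same grasp; the last joint's range is limited). The gripper opens to 88 mm and grips with 3 to 60 N. Pads are 19 mm wide; open, the fingers measure 130 mm over their backs; the gripper's body (78 mm by 193 mm) begins 47 mm behind the grasp point.
Start: joints at [-57.347, 20.546, 0.682, 0, -70.136, -16.507], TCP at [0.188, -0.648, 0.249] pointing down, gripper open.
Joint ranges: [-176.03, 176.03], [-82.01, 121.73], [-58.28, 71.71], [-173.87, 95.51], [-174.79, -0.11], [-173.66, 173.66]. Speed limits (degrees/s): [136.94, 136.94, 172.46, 180, 180, 180].

### API

Orientations are given as [roll, pitch, yaw] about the fixed x, y, z axes, in that order (R = Rz(yaw) Ry(pitch) Rx(roll)).
In Python, from plant import get_state, cams, r gives the robot as it stands.
- The arm moves only by the tool apply_moves, never from a script. Its argument "targets" is a list of rows, each an object with "dp": the shift along the world's x, y, z in m, a list of three; "yaw": the turn about the world's z in degrees. In form: [{"dp": [x, y, z], "yaw": yaw}, ...]. A call has 1 to 20 rows; each row is the pose to reach, as a shift and turn from the pose commanded when the call began; what a row does not reach only later rows make up. A row lasts 1/12 s, in which the tool goes at most 41.7 mm and 7.16 degrees, less where a joint would pass 70% of its speed; a pose out of reach is approached as far as the arm can. A call with a gripper value outside its range is refused whole. "grip" is the gripper command: -1 is fully open, 1 is shut, values between are in proportion, set as the call begins (left out, the last holds). The fingers move at their own pace and stop on an object; "squeeze" is the grip in N (left out, the last holds). Time passes only in rows, so rows that repeat a pose let the fingers close. It gives the time, the measured TCP pose, the force, the opening and the grip force at its end, in the units of the state.
- get_state(): the state, without advancing time (a new reading comes with each control period).
- cams.capture(name): name is "side" or "top"; returns a dict with "image" (384x512x3 uint8, red, green, blue), "range_z" (384x512 float32, m along the optical axis (not along the pixel's ray), 0 where there is no reading), "fx", "fy", "cx", "cy" (pixels), "k1" (the pictures are not rectified: a ray, as slopes to the right and down, at radius r is drawn at 1 + k1 r^2 times it, then the intrinsics apply), "R" (3x3) and "t" (3): a world point X has camera coordinates R X + t. Camera axes: x right, y down, z forward; pixel columns grow to the right and rows downward; lengths in m; the calibration is good to about 2 mm. A picture is of the moment at which its call begins.
- r.close_job(): hands the job in; it is judged then, once.
The state is a dict: "time_s": time; "joints": joint angles; "qd": joint speeds; "joint_torque": joint torques, N m; "tcp_pos": TCP position; "eef_rot": TCP orientation; "contact_force": force on the tool from outside, world axes, zero at the start; "moment": the same for the moment, N m; "gripper_width": finger opening in m; "gripper_force": force on a finger pad.
Only numpy, scipy, OpenCV 4.12 (cv2) and the standard library are available. Lean on these libraries where they do the work, as an engineer would, in place of code of your own. Each camera call takes 0.05 s, during which the arm holds its last target. There are 200 camera calls.

### The job

Open the board tester's battery bay and take the battery out: nudge the flush catch by its small ridge, away from the cover, until it clicks over fully, and only then lift the cover off. Set the cover (upright, as it sat) and the battery (lying flat, contacts up) down side by side on the dark rubber mat without dropping them, and leave the catch open and the other things on the bench where they are.

Things in the scene. Friction and masses are not known exactly. Their poses are not given: they have to be found in the camera images.
- tester: board tester: low flat box, 210 (x) x 110 (y) x 40 mm high, fixed on the bench left of the middle, catch end roughly towards the robot. Origin: centre of its underside; x along its length from catch end to bay end, z up. Metal deck at z = 40 mm; beside the cover the deck is bare for fingers from 27 to 55 mm off the centre line
- ridge (a point): middle of the top edge of the catch's ridge, a rib 5 mm high above the housing's top, 4 mm thick (tester's x), 18 mm wide (y); the only part of the catch to push. At tester x = -42 mm locked, -54 mm open. Between it and the cover's wall are 51 mm of room for a closed fingertip, the first 34 mm over the flat housing top
- catch (a joint): travel of the slide catch in m: 0 = locked (a flat steel tongue reaches over the cover's flange and holds it down), 0.012 = open. It opens along the tester's -x, away from the cover. A sprung detent at mid-travel resists with up to about 5 N, then carries it to whichever end is nearer, where it stays
- cover: grey plastic hood over the battery, 77 (x) x 53 (y) x 30 mm high, open below, no handle; at the foot of its -x end a flange 10 mm long, 30 wide, 4 thick lies under the catch's tongue. Loose, about 60 g. Sits on the deck; origin: centre of its underside (without flange), axes as the tester's at the start, z up. Grasp across its 53 mm width
- battery: black battery block with a pale band and two brass contacts on top, 56 (x) x 32 (y) x 24 mm high, loose, about 90 g, lying on the deck within the curb, hidden under the cover at the start. Origin: centre of its underside, z up. Grasp it across its 32 mm width above the 5 mm curb
- mat: dark rubber mat, 130 (x) x 200 (y) x 3 mm thick, fixed flat on the bench right of the middle. Origin: centre of its underside; its top is at z = 3 mm
- marker: black-capped marker pen, 135 mm long, 11 mm thick, lying between the tester and the mat; origin under its middle. Bystander: leave alone
- flux_tin: round low tin, 59 mm across, 21 mm high, standing farther back between the tester and the mat; origin under its middle. Bystander: leave alone
- tape_roll: roll of masking tape lying flat, 68 mm across, 23 mm high, at the left of the bench; origin under its middle. Bystander: leave alone
- brush: black brush, 172x36x11 mm, lying at the left of the bench; origin under its middle. Bystander: leave alone. Beside it, over the left end of the bench (world x above 0.34 m, y above 0.44 m), stands a solid unit 0.25 to 0.3 m high with upright boards in front: keep the arm clear of it
- bottle: upright bottle, 52 mm across, 125 mm high, at the back left; origin under its middle. Bystander: leave alone
- reel: small solder reel, 65x40x30 mm, at the right of the bench; origin under its middle. Bystander: leave alone
- housing (a point): centre of the top of the catch housing, a black block on the deck from tester x = -95 to -6 mm, 46 mm wide, 9 mm high above the deck (top at z = 49 mm)
- bay (a point): centre of the battery bay's floor, on the deck (tester x = 50, y = 0, z = 40 mm); the cover's and the battery's origins lie here at the start. Round it a low curb, inside 59 x 35 mm, outside 68 x 44 mm, 5 mm high: the battery lies inside it, the cover sits over it

How it is judged (in metres and radians):
On the way:
1. the catch is fully open while the cover still sits on the bay (value of joint catch above 0.01 m and distance between cover and bay below 0.008 m), for 0.2 s.
At the end, for the whole second after the job is handed in: the catch is open (joint over 10 mm of 12), and the cover and the battery both rest, released, on the mat: each one's centre over the mat (within 65 mm in x and 100 mm in y of the mat's centre), its underside within 5 mm of the mat's top, its own z within 0.12 rad of upright, still (under 0.02 m/s) (value of joint catch above 0.01 m and x of cover in the frame of mat between -0.065 and 0.065 m and y of cover in the frame of mat between -0.1 and 0.1 m and z of each of cover, battery in the frame of mat below 0.008 m and angle between each of cover, battery's own z axis and vertical below 0.12 rad and linear speed of each of cover, battery below 0.02 m/s and x of battery in the frame of mat between -0.065 and 0.065 m and y of battery in the frame of mat between -0.1 and 0.1 m); the robot touches nothing.
It fails at once if the cover is forced up more than 8 mm with the catch not open (value of joint catch below 0.006 m and distance between cover and bay between 0.008 and 0.04 m).
It fails at once if the cover falls freely (over 0.7 m/s with no finger touching it: a drop of 25 mm or more) (linear speed of cover above 0.7 m/s and contact force between cover and the fingers below 0.1 N).
It fails at once if the battery falls freely (over 0.7 m/s with no finger touching it: a drop of 25 mm or more) (linear speed of battery above 0.7 m/s and contact force between battery and the fingers below 0.1 N).
It fails at once if a bystander (marker, flux tin, tape roll, brush, bottle or solder reel) is moved more than 30 mm (distance of any of marker, flux_tin, tape_roll, brush, bottle, reel from where it was at the start of the episode above 0.03 m).
It also fails if it takes over 64 s, if anything falls off the work surface, if the arm or the gripper's body presses on something with over 40 N, if the wrist force passes 120 N, or if a joint passes its speed limit or range.

## Working session

There is one attempt and no reset: what is moved stays moved. The work goes in short steps, Python scripts to look and compute and a tool call to move; the robot and the scene stay as the last step left them, time stands still between calls to the robot, and variables do not carry over. Pictures are saved under pics/ and viewed, at most 10 in all, crops included, and the job is handed in when it is done.

Besides the shell and the picture viewer there is one more tool, called in YAML: its name, and indented under it one key for each argument. apply_moves: Moves the arm, as the interface text tells. Its arguments: {"type":"object","properties":{"targets":{"type":"array","items":{"type":"object","properties":{"dp":{"type":"array","items":{"type":"number"}},"yaw":{"type":"number"}}}},"grip":{"type":"number"},"squeeze":{"type":"number"}},"required":["targets"]}

```bash
mkdir -p pics
cat > h.py <<'E'
import numpy as np,cv2
from plant import get_state,cams,r
def cap(n,f=None):
    c=cams.capture(n)
    if f: cv2.imwrite('pics/'+f,c['image'][:,:,::-1])
    np.savez(''+n+'.npz',**c)
    return c
def pts(c):
    """world points for all pixels from range"""
    h,w=c['range_z'].shape
    K=np.array([[c['fx'],0,c['cx']],[0,c['fy'],c['cy']],[0,0,1]],float)
    u,v=np.meshgrid(np.arange(w),np.arange(h))
    x=(u-c['cx'])/c['fx'];y=(v-c['cy'])/c['fy']
    rd=np.hypot(x,y);s=np.ones_like(rd)
    for _ in range(10): s=1+c['k1']*(rd/s)**2
    d=np.stack([x/s,y/s,np.ones_like(x)],-1)
    return d
def cast(c,uv,z):
    d=pts(c)[int(uv[1]),int(uv[0])]
    R=np.array(c['R']);t=np.array(c['t']);o=-R.T@t;dw=R.T@d
    return o+dw*(z-o[2])/dw[2]
def cloud(c):
    d=pts(c)*c['range_z'][...,None]
    return (d-np.array(c['t']))@np.array(c['R'])
E
python3 - <<'E'
from h import *
print(get_state())
for n in('top','side'):
    c=cap(n,n+'0.png');R=np.array(c['R']);print(n,-R.T@np.array(c['t']),R,c['fx'],c['k1'])
a=cv2.imread('pics/top0.png');b=cv2.imread('pics/side0.png')
E
```

```text
{'time_s': 0.0, 'joints': array([-5.73494917e+01,  2.05922496e+01,  6.34009840e-01, -1.99673570e-02,
       -7.01347228e+01, -1.65061694e+01]), 'qd': array([ 0.01511129,  0.02163088, -0.06394785,  0.0200308 , -0.14225646,
        0.03084892]), 'joint_torque': array([ 4.58949144e-04, -5.82722461e+01,  2.93038148e+01,  6.99711040e+00,
        6.67886066e-03, -1.31242296e-04]), 'tcp_pos': array([ 0.18753627, -0.64796288,  0.24761573]), 'eef_rot': array([ 1.79905535e+02, -8.41797737e-03, -1.63862455e+02]), 'contact_force': array([ 0.57002513, -0.2932602 ,  0.22872514]), 'moment': array([-0.01319747, -0.09124448,  0.0073698 ]), 'gripper_force': 0.0, 'gripper_width': 0.08796829429823214}
top [ 0.36092931 -0.00727551  1.34098785] [[ 0.01259494 -0.99983196 -0.01332018]
 [-0.98941649 -0.01053571 -0.14472042]
 [ 0.14455577  0.01500195 -0.98938292]] 452.5193586202525 -0.05195734895336361
side [ 0.39986469 -1.07769811  0.61313009] [[ 0.9929643  -0.11764338 -0.01348853]
 [-0.06483113 -0.44478365 -0.89328855]
 [ 0.09909001  0.88787811 -0.44928124]] 404.47620837604984 -0.05333428497545144
```

View pics/top0.png

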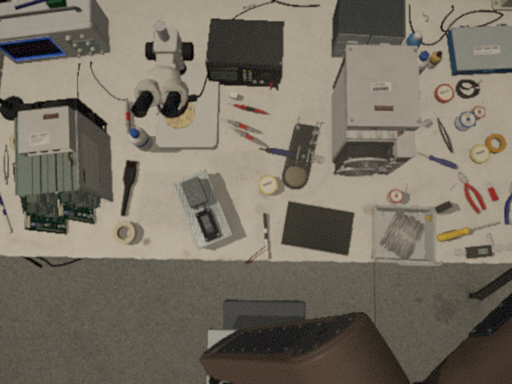

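View pics/side0.png

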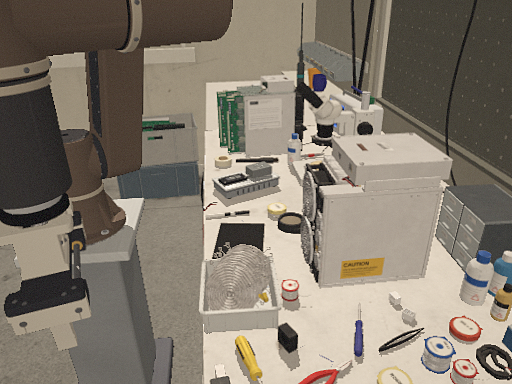

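The top view shows the tester at about (203,208), with the black housing and catch at (208,223) and the grey cover at (197,190). The mat is at (318,228), the marker at (267,232), the tin at (270,185) and the tape at (124,232). In the side view the tester is at (247,182).

Run:
```python
from h import *
c=dict(np.load('top.npz'));P=cloud(c);im=c['image'].astype(int)
def rect(m,n):
    m=m.astype(np.uint8);k,l,s,ce=cv2.connectedComponentsWithStats(m);i=1+np.argmax(s[1:,4])
    q=P[l==i];rc=cv2.minAreaRect((q[:,:2]*1000).astype(np.float32));print(n,s[i],rc,'med',np.median(q,0).round(4),'\n',cv2.boxPoints(rc).round(1).tolist());return l==i
roi=np.zeros(im.shape[:2],bool);roi[160:255,165:240]=1
z=P[...,2]
rect(roi&(z>.02)&(z<.1),'tester')
rect(roi&(z>.058)&(z<.09),'cover')
g=im.sum(2)
rect(roi&(g<150)&(z>.035),'housing')
roi=np.zeros_like(roi);roi[195:260,275:360]=1
rect(roi&(g<130)&(z<.03),'mat')
for uv in[(124,232),(270,185),(267,232),(318,228),(404,215),(300,150)]:
    print(uv,P[uv[1],uv[0]].round(3), z[uv[1]-6:uv[1]+7,uv[0]-6:uv[0]+7].max().round(3))
t=c['image'][155:255,160:245,::-1];t=cv2.resize(t,None,fx=6,fy=6,interpolation=2)
s=dict(np.load('side.npz'))['image'][155:205,205:290,::-1];s=cv2.resize(s,None,fx=3,fy=3,interpolation=2)
o=np.zeros((600,780,3),np.uint8);o[:,:510]=t;o[:150,515:770]=s;cv2.imwrite('pics/c1.png',o)
```

```text
tester [ 171  170   62   80 2715] ((491.6817626953125, 182.69134521484375), (210.13101196289062, 110.0081558227539), 23.77018928527832) med [0.4889 0.1808 0.0412] 
 [[373.3999938964844, 190.6999969482422], [417.70001220703125, 90.0], [610.0, 174.6999969482422], [565.7000122070312, 275.3999938964844]]
cover [181 177  26  31 511] ((537.2407836914062, 202.71307373046875), (77.59689331054688, 53.33604431152344), 23.282339096069336) med [0.5365 0.2021 0.0687] 
 [[491.1000061035156, 211.89999389648438], [512.0999755859375, 162.89999389648438], [583.4000244140625, 193.60000610351562], [562.2999877929688, 242.5]]
housing [197 209  21  32 246] ((446.53619384765625, 162.45571899414062), (85.34136199951172, 41.647220611572266), 23.10204315185547) med [0.4445 0.1587 0.0475] 
 [[399.1000061035156, 164.89999389648438], [415.5, 126.5999984741211], [494.0, 160.0], [477.6000061035156, 198.39999389648438]]
mat [320 246   8   4  10] ((384.2110900878906, -173.68447875976562), (19.94603729248047, 8.326085090637207), 81.87590026855469) med [ 0.384  -0.1746  0.0038] 
 [[378.70001220703125, -183.0], [386.8999938964844, -184.10000610351562], [389.70001220703125, -164.39999389648438], [381.5, -163.1999969482422]]
(124, 232) [0.423 0.417 0.001] 1.341
(270, 185) [ 0.567 -0.016  0.02 ] 1.341
(267, 232) [ 0.429 -0.008  0.007] 0.015
(318, 228) [ 0.442 -0.159  0.003] 1.341
(404, 215) [ 0.473 -0.38   0.117] 1.341
(300, 150) [ 0.674 -0.104  0.018] 0.091
```

View pics/c1.png

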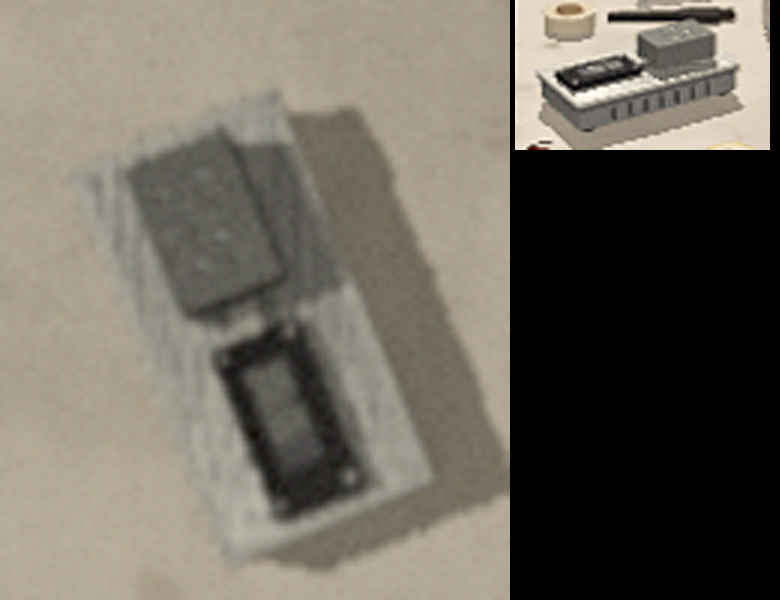

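The crop shows the grey cover and the black housing in a pale deck. The measurements agree with each other: tester centre (0.4917, 0.1827) with yaw 23.6°, and cover at (0.537, 0.203), the expected 50 mm along. I'm moving towards the ridge with the fingers shut.

apply_moves:
  targets:
    - {"dp": [0.02, 0.04, 0], "yaw": 0}
    - {"dp": [0.036, 0.075, 0], "yaw": 0}
    - {"dp": [0.054, 0.112, 0], "yaw": 1}
    - {"dp": [0.072, 0.15, 0], "yaw": 2}
    - {"dp": [0.09, 0.187, 0], "yaw": 3}
    - {"dp": [0.108, 0.225, 0], "yaw": 4}
    - {"dp": [0.126, 0.262, 0], "yaw": 5}
    - {"dp": [0.145, 0.3, 0], "yaw": 6}
    - {"dp": [0.162, 0.336, 0], "yaw": 7}
    - {"dp": [0.179, 0.372, 0], "yaw": 7.5}
    - {"dp": [0.196, 0.408, 0], "yaw": 7.5}
    - {"dp": [0.213, 0.444, 0], "yaw": 7.5}
    - {"dp": [0.23, 0.48, 0], "yaw": 7.5}
    - {"dp": [0.246, 0.516, 0], "yaw": 7.5}
    - {"dp": [0.262, 0.55, 0], "yaw": 7.5}
    - {"dp": [0.267, 0.59, 0], "yaw": 7.5}
    - {"dp": [0.27, 0.63, 0], "yaw": 7.5}
    - {"dp": [0.273, 0.67, 0], "yaw": 7.5}
    - {"dp": [0.276, 0.71, 0], "yaw": 7.5}
    - {"dp": [0.279, 0.75, 0], "yaw": 7.5}
  grip: 1
  squeeze: 20

```text
time_s: 1.77
tcp_pos: [0.4661, 0.1036, 0.2486]
eef_rot: [180.0, 0.0, -156.3]
contact_force: [1.1, -0.5, 0.8]
gripper_width: 0.0006
gripper_force: 0.0
```

apply_moves:
  targets:
    - {"dp": [0.003, 0.035, 0], "yaw": 0}
    - {"dp": [0.0065, 0.073, -0.02], "yaw": 0}
    - {"dp": [0.0065, 0.073, -0.055], "yaw": 0}
    - {"dp": [0.0065, 0.073, -0.09], "yaw": 0}
    - {"dp": [0.0065, 0.073, -0.12], "yaw": 0}
    - {"dp": [0.0065, 0.073, -0.12], "yaw": 0}
    - {"dp": [0.0065, 0.073, -0.12], "yaw": 0}
    - {"dp": [0.0065, 0.073, -0.12], "yaw": 0}

```text
time_s: 2.43
tcp_pos: [0.4741, 0.1751, 0.1301]
eef_rot: [-180.0, 0.1, -156.3]
contact_force: [0.5, -0.2, 0.1]
gripper_width: 0.0
gripper_force: 0.0
```

Run:
```python
from h import *
s=get_state();print(s['time_s'],s['tcp_pos'],s['eef_rot'],s['contact_force'],s['gripper_width'])
c=dict(np.load('top.npz'));im=c['image'].astype(int);g=im.max(2)
m=np.zeros(g.shape,np.uint8);m[195:260,275:360]=(g<75)[195:260,275:360]
k,l,st,ce=cv2.connectedComponentsWithStats(m);i=1+np.argmax(st[1:,4]);v,u=np.where(l==i)
q=np.array([cast(c,(a,b),.003)[:2] for a,b in zip(u,v)])*1000
print(st[i],cv2.minAreaRect(q.astype(np.float32)),cv2.boxPoints(cv2.minAreaRect(q.astype(np.float32))).round())
a=cap('top');b=cap('side')
P=cloud(a);print('cover now',)
o=np.hstack([cv2.resize(a['image'][140:260,140:300],(400,300),interpolation=2),cv2.resize(b['image'][110:230,170:330],(400,300),interpolation=2)])
cv2.imwrite('pics/c2.png',o[:,:,::-1])
```

```text
2.4333 [0.47411997 0.17506884 0.1300901 ] [-1.79988515e+02  8.30484973e-02 -1.56331577e+02] [ 0.49607632 -0.24133377  0.14231314] 1.7158351443812827e-06
[ 282  202   71   53 2752] ((442.54962158203125, -157.44854736328125), (194.7081298828125, 124.66004180908203), 80.44524383544922) [[ 365. -243.]
 [ 488. -264.]
 [ 520.  -72.]
 [ 397.  -51.]]
cover now
```

View pics/c2.png

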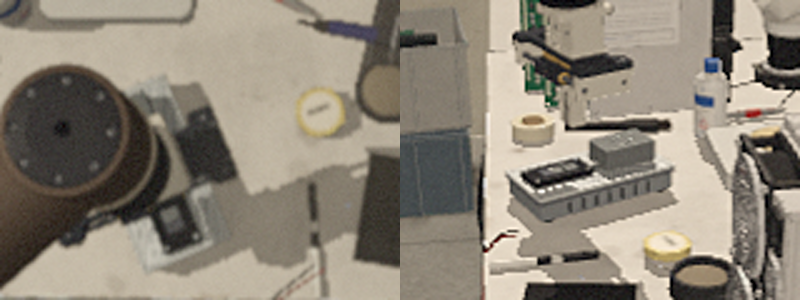

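The arm is in place and level. It stands above the gap between the ridge and the cover, which are at about (180,215) and (165,100) in the left crop. Mat centre is (0.4425, -0.1575), turned about -9.6°. Descending.

apply_moves:
  targets:
    - {"dp": [0, 0, -0.025], "yaw": 0}
    - {"dp": [0, 0, -0.045], "yaw": 0}
    - {"dp": [0, 0, -0.052], "yaw": 0}
    - {"dp": [0, 0, -0.055], "yaw": 0}
    - {"dp": [0, 0, -0.057], "yaw": 0}
    - {"dp": [0, 0, -0.057], "yaw": 0}
    - {"dp": [0, 0, -0.057], "yaw": 0}
    - {"dp": [0, 0, -0.057], "yaw": 0}

```text
time_s: 3.2
tcp_pos: [0.4737, 0.175, 0.0725]
eef_rot: [180.0, 0.1, -156.3]
contact_force: [-0.5, -0.4, -0.3]
gripper_width: 0.0003
gripper_force: 0.0
```

apply_moves:
  targets:
    - {"dp": [-0.0037, -0.0016, 0], "yaw": 0}
    - {"dp": [-0.0073, -0.0032, 0], "yaw": 0}
    - {"dp": [-0.0092, -0.004, 0], "yaw": 0}
    - {"dp": [-0.011, -0.0048, 0], "yaw": 0}
    - {"dp": [-0.0128, -0.0056, 0], "yaw": 0}
    - {"dp": [-0.0128, -0.0056, 0], "yaw": 0}

```text
time_s: 3.7
tcp_pos: [0.4592, 0.1684, 0.0714]
eef_rot: [-180.0, -0.1, -156.4]
contact_force: [0.1, -0.3, -0.8]
gripper_width: 0.0003
gripper_force: 0.0
```

apply_moves:
  targets:
    - {"dp": [-0.0018, -0.0008, 0], "yaw": 0}
    - {"dp": [-0.0037, -0.0016, 0], "yaw": 0}
    - {"dp": [-0.0037, -0.0016, 0], "yaw": 0}

```text
time_s: 3.95
tcp_pos: [0.4572, 0.1678, 0.0718]
eef_rot: [180.0, 0.1, -156.3]
contact_force: [3.2, -0.5, -2.7]
gripper_width: 0.0002
gripper_force: 1.5
```

apply_moves:
  targets:
    - {"dp": [-0.0018, -0.0008, 0], "yaw": 0}
    - {"dp": [-0.0037, -0.0016, 0], "yaw": 0}
    - {"dp": [-0.0055, -0.0024, 0], "yaw": 0}
    - {"dp": [-0.0055, -0.0024, 0], "yaw": 0}

```text
time_s: 4.28
tcp_pos: [0.4555, 0.1681, 0.0734]
eef_rot: [179.9, 0.6, -156.2]
contact_force: [13.1, 2.5, -0.7]
gripper_width: 0.0002
gripper_force: 7.8
```

Run:
```python
from h import *
s=get_state();print(s['tcp_pos'],s['contact_force'],s['moment'])
a=cap('top');b=cap('side')
o=np.hstack([cv2.resize(a['image'][160:250,160:250],(400,400),interpolation=2),cv2.resize(b['image'][145:205,205:290],(400,400),interpolation=2)])
cv2.imwrite('pics/c3.png',o[:,:,::-1])
```

```text
[0.45545283 0.16813147 0.07341002] [13.14175071  2.505426   -0.70222537] [ 1.04122345 -4.81006393  0.04218674]
```

View pics/c3.png

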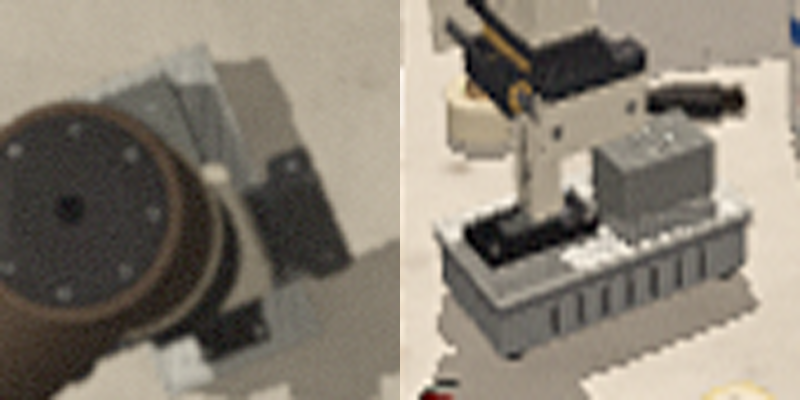

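The side crop shows the finger on the housing at about (540,205), with the cover still seated. I can't tell from this whether the catch has clicked or is still held, so I'm pushing slightly further, then backing off to look.

apply_moves:
  targets:
    - {"dp": [-0.0018, -0.0008, 0], "yaw": 0}
    - {"dp": [-0.0027, -0.0012, 0], "yaw": 0}
    - {"dp": [-0.0027, -0.0012, 0], "yaw": 0}
    - {"dp": [-0.0027, -0.0012, 0], "yaw": 0}

```text
time_s: 4.72
tcp_pos: [0.4548, 0.1682, 0.0739]
eef_rot: [179.9, 0.8, -156.2]
contact_force: [20.5, 3.4, -5.8]
gripper_width: 0.0003
gripper_force: 10.2
```

apply_moves:
  targets:
    - {"dp": [0.006, 0.0026, 0], "yaw": 0}
    - {"dp": [0.014, 0.0061, 0], "yaw": 0}
    - {"dp": [0.014, 0.006, 0.04], "yaw": 0}
    - {"dp": [0.014, 0.006, 0.08], "yaw": 0}
    - {"dp": [0.014, -0.034, 0.1], "yaw": 0}
    - {"dp": [0.014, -0.074, 0.1], "yaw": 0}
    - {"dp": [0.014, -0.114, 0.1], "yaw": 0}
    - {"dp": [0.014, -0.154, 0.1], "yaw": 0}
    - {"dp": [0.014, -0.194, 0.1], "yaw": 0}
    - {"dp": [0.014, -0.234, 0.1], "yaw": 0}
    - {"dp": [0.014, -0.234, 0.1], "yaw": 0}

```text
time_s: 5.63
tcp_pos: [0.4604, -0.0754, 0.1708]
eef_rot: [180.0, -0.2, -156.7]
contact_force: [0.8, 1.0, -0.9]
gripper_width: 0.0007
gripper_force: 0.0
```

Run:
```python
from h import *
c0=dict(np.load('top.npz'))
import os
p0=cv2.imread('pics/top0.png');a=cap('top');p1=a['image'][:,:,::-1]
f=lambda p:cv2.resize(p[200:250,190:240],(400,400),interpolation=cv2.INTER_CUBIC)
cv2.imwrite('pics/c4.png',np.hstack([f(p0),f(p1)]))
```

```text
(no output)
```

View pics/c4.png

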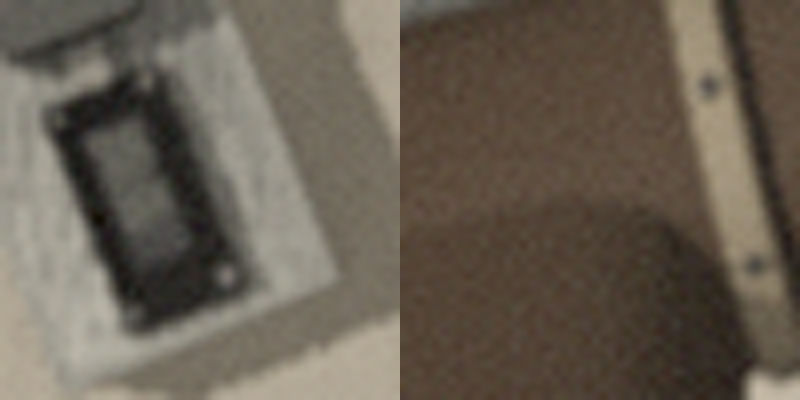

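The right crop is blocked by the arm's forearm. In the left one (before the push) the window is at about (140,195). I'm moving aside further and comparing numerically.

apply_moves:
  targets:
    - {"dp": [0, -0.04, 0.01], "yaw": 0}
    - {"dp": [0, -0.08, 0.02], "yaw": 0}
    - {"dp": [0, -0.12, 0.03], "yaw": 0}
    - {"dp": [0, -0.16, 0.04], "yaw": 0}
    - {"dp": [0, -0.2, 0.05], "yaw": 0}
    - {"dp": [0, -0.2, 0.05], "yaw": 0}

```text
time_s: 6.18
tcp_pos: [0.4628, -0.2748, 0.2226]
eef_rot: [-179.9, -0.0, -156.5]
contact_force: [0.7, 0.9, 0.1]
gripper_width: 0.0005
gripper_force: 0.0
```

Run:
```python
from h import *
a=cap('top');p1=a['image'][:,:,::-1];p0=cv2.imread('pics/top0.png')
R=np.array(a['R']);t=np.array(a['t'])
def proj(X):
    q=R@X+t;x,y=q[0]/q[2],q[1]/q[2];s=1+a['k1']*(x*x+y*y);return a['cx']+a['fx']*x*s,a['cy']+a['fy']*y*s
c,s=np.cos(np.radians(23.6)),np.sin(np.radians(23.6))
xs=np.arange(-100,14,3)
for p,n in((p0,'before'),(p1,'after')):
    row=[]
    for x in xs:
        v=[]
        for y in(-6,-3,0,3,6):
            X=np.array([.4917+(x*c-y*s)/1e3,.1827+(x*s+y*c)/1e3,.050]);u,w=proj(X)
            v.append(cv2.getRectSubPix(p,(1,1),(u,w)).mean())
        row.append(int(np.mean(v)))
    print(n,list(zip(xs.tolist(),row)))
f=lambda p:cv2.resize(p[200:250,190:240],(400,400),interpolation=cv2.INTER_CUBIC)
cv2.imwrite('pics/c5.png',np.hstack([f(p0),f(p1)]))
```

```text
before [(-100, 141), (-97, 118), (-94, 72), (-91, 42), (-88, 38), (-85, 39), (-82, 39), (-79, 36), (-76, 42), (-73, 56), (-70, 70), (-67, 72), (-64, 74), (-61, 78), (-58, 86), (-55, 94), (-52, 93), (-49, 93), (-46, 87), (-43, 84), (-40, 87), (-37, 91), (-34, 93), (-31, 93), (-28, 91), (-25, 88), (-22, 69), (-19, 43), (-16, 32), (-13, 32), (-10, 37), (-7, 75), (-4, 119), (-1, 133), (2, 120), (5, 100), (8, 87), (11, 64)]
after [(-100, 154), (-97, 127), (-94, 81), (-91, 47), (-88, 42), (-85, 44), (-82, 42), (-79, 44), (-76, 47), (-73, 68), (-70, 92), (-67, 103), (-64, 101), (-61, 101), (-58, 95), (-55, 92), (-52, 97), (-49, 99), (-46, 102), (-43, 100), (-40, 101), (-37, 97), (-34, 88), (-31, 81), (-28, 78), (-25, 79), (-22, 68), (-19, 49), (-16, 36), (-13, 34), (-10, 43), (-7, 86), (-4, 125), (-1, 118), (2, 89), (5, 71), (8, 67), (11, 59)]
```

View pics/c5.png

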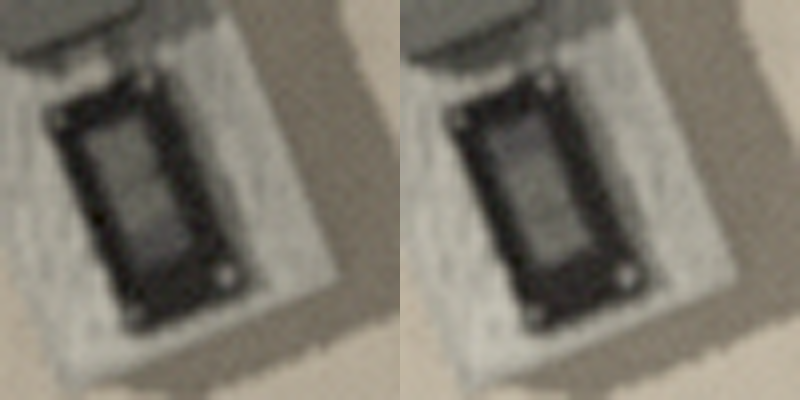

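The crops show that the slide has moved. The dark ridge mark went from tester x ≈ -43 to -55, and the cover's flange end is now clear of the tongue. The catch is fully open with the cover still seated, so I'm going for the cover.

apply_moves:
  targets:
    - {"dp": [0.006, 0.038, 0], "yaw": 0}
    - {"dp": [0.012, 0.076, 0], "yaw": 0}
    - {"dp": [0.018, 0.114, 0], "yaw": 0}
    - {"dp": [0.024, 0.152, 0], "yaw": 0}
    - {"dp": [0.03, 0.19, 0], "yaw": 0}
    - {"dp": [0.036, 0.228, 0], "yaw": 0}
    - {"dp": [0.042, 0.266, 0], "yaw": 0}
    - {"dp": [0.048, 0.304, 0], "yaw": 0}
    - {"dp": [0.054, 0.342, 0], "yaw": 0}
    - {"dp": [0.06, 0.38, 0], "yaw": 0}
    - {"dp": [0.066, 0.418, 0], "yaw": 0}
    - {"dp": [0.072, 0.455, 0], "yaw": 0}
    - {"dp": [0.0742, 0.473, -0.03], "yaw": 0}
    - {"dp": [0.0742, 0.473, -0.06], "yaw": 0}
    - {"dp": [0.0742, 0.473, -0.09], "yaw": 0}
    - {"dp": [0.0742, 0.473, -0.09], "yaw": 0}
    - {"dp": [0.0742, 0.473, -0.09], "yaw": 0}
  grip: -1

```text
time_s: 7.65
tcp_pos: [0.5349, 0.2031, 0.1302]
eef_rot: [-179.9, -0.3, -156.3]
contact_force: [0.1, 0.6, 1.0]
gripper_width: 0.0876
gripper_force: 0.0
```

apply_moves:
  targets:
    - {"dp": [0, 0, -0.02], "yaw": 0}
    - {"dp": [0, 0, -0.04], "yaw": 0}
    - {"dp": [0, 0, -0.055], "yaw": 0}
    - {"dp": [0, 0, -0.062], "yaw": 0}
    - {"dp": [0, 0, -0.066], "yaw": 0}
    - {"dp": [0, 0, -0.066], "yaw": 0}
    - {"dp": [0, 0, -0.066], "yaw": 0}
    - {"dp": [0, 0, -0.066], "yaw": 0}

```text
time_s: 8.32
tcp_pos: [0.5374, 0.2033, 0.0669]
eef_rot: [180.0, 0.1, -156.3]
contact_force: [0.8, -0.4, 0.4]
gripper_width: 0.088
gripper_force: 0.0
```

apply_moves:
  targets:
    - {"dp": [0, 0, 0], "yaw": 0}
    - {"dp": [0, 0, 0], "yaw": 0}
    - {"dp": [0, 0, 0], "yaw": 0}
    - {"dp": [0, 0, 0], "yaw": 0}
    - {"dp": [0, 0, 0], "yaw": 0}
    - {"dp": [0, 0, 0], "yaw": 0}
    - {"dp": [0, 0, 0], "yaw": 0}
    - {"dp": [0, 0, 0], "yaw": 0}
    - {"dp": [0, 0, 0], "yaw": 0}
    - {"dp": [0, 0, 0], "yaw": 0}
  grip: 1
  squeeze: 15

```text
time_s: 9.15
tcp_pos: [0.5367, 0.2028, 0.0656]
eef_rot: [-180.0, -0.0, -156.3]
contact_force: [0.1, 0.2, 0.4]
gripper_width: 0.0531
gripper_force: 15.0
```

apply_moves:
  targets:
    - {"dp": [0, 0, 0.004], "yaw": 0}
    - {"dp": [0, 0, 0.01], "yaw": 0}
    - {"dp": [0, 0, 0.018], "yaw": 0}
    - {"dp": [0, 0, 0.028], "yaw": 0}
    - {"dp": [0, 0, 0.04], "yaw": 0}
    - {"dp": [0, 0, 0.055], "yaw": 0}
    - {"dp": [0, 0, 0.075], "yaw": 0}
    - {"dp": [0, 0, 0.095], "yaw": 0}
    - {"dp": [0, 0, 0.11], "yaw": 0}
    - {"dp": [0, 0, 0.11], "yaw": 0}
    - {"dp": [0, 0, 0.11], "yaw": 0}

```text
time_s: 10.07
tcp_pos: [0.5371, 0.2033, 0.1774]
eef_rot: [179.9, 0.2, -156.4]
contact_force: [-0.6, -1.3, -1.2]
gripper_width: 0.0529
gripper_force: 15.0
```

Cover held, 52.9 mm wide. I'm carrying it to the mat's far half, its length along the mat's y with the flange outward.

apply_moves:
  targets:
    - {"dp": [-0.005, -0.02, 0], "yaw": 3}
    - {"dp": [-0.011, -0.045, 0], "yaw": 7}
    - {"dp": [-0.018, -0.075, 0], "yaw": 12}
    - {"dp": [-0.026, -0.105, 0], "yaw": 17}
    - {"dp": [-0.034, -0.135, 0], "yaw": 22}
    - {"dp": [-0.042, -0.165, 0], "yaw": 27}
    - {"dp": [-0.049, -0.195, 0], "yaw": 32}
    - {"dp": [-0.057, -0.225, 0], "yaw": 37}
    - {"dp": [-0.064, -0.255, 0], "yaw": 41}
    - {"dp": [-0.072, -0.285, 0], "yaw": 45}
    - {"dp": [-0.079, -0.315, 0], "yaw": 49}
    - {"dp": [-0.086, -0.342, 0], "yaw": 52}
    - {"dp": [-0.092, -0.366, 0], "yaw": 54.5}
    - {"dp": [-0.097, -0.386, 0], "yaw": 56}
    - {"dp": [-0.102, -0.4, 0], "yaw": 56.7}
    - {"dp": [-0.102, -0.405, 0], "yaw": 56.7}
    - {"dp": [-0.102, -0.405, 0], "yaw": 56.7}
    - {"dp": [-0.102, -0.405, 0], "yaw": 56.7}
    - {"dp": [-0.102, -0.405, 0], "yaw": 56.7}

```text
time_s: 11.65
tcp_pos: [0.4348, -0.2016, 0.1754]
eef_rot: [180.0, 0.0, -99.7]
contact_force: [-0.3, 0.4, -0.8]
gripper_width: 0.0532
gripper_force: 15.0
```

apply_moves:
  targets:
    - {"dp": [0, 0, -0.025], "yaw": 0}
    - {"dp": [0, 0, -0.05], "yaw": 0}
    - {"dp": [0, 0, -0.075], "yaw": 0}
    - {"dp": [0, 0, -0.1], "yaw": 0}
    - {"dp": [0, 0, -0.12], "yaw": 0}
    - {"dp": [0, 0, -0.132], "yaw": 0}
    - {"dp": [0, 0, -0.138], "yaw": 0}
    - {"dp": [0, 0, -0.141], "yaw": 0}
    - {"dp": [0, 0, -0.141], "yaw": 0}
    - {"dp": [0, 0, -0.141], "yaw": 0}

```text
time_s: 12.48
tcp_pos: [0.4353, -0.2019, 0.0352]
eef_rot: [-179.9, 0.0, -99.6]
contact_force: [0.0, -0.8, -0.6]
gripper_width: 0.0529
gripper_force: 15.0
```

apply_moves:
  targets:
    - {"dp": [0, 0, -0.002], "yaw": 0}
    - {"dp": [0, 0, -0.004], "yaw": 0}
    - {"dp": [0, 0, -0.006], "yaw": 0}
    - {"dp": [0, 0, -0.0075], "yaw": 0}
    - {"dp": [0, 0, -0.0075], "yaw": 0}
    - {"dp": [0, 0, -0.0075], "yaw": 0}

```text
time_s: 12.98
tcp_pos: [0.435, -0.2023, 0.0278]
eef_rot: [-179.9, -0.0, -99.6]
contact_force: [-1.9, 1.6, 8.9]
gripper_width: 0.0526
gripper_force: 15.0
```

The cover is down on the mat with 9 N of contact. Releasing and rising.

apply_moves:
  targets:
    - {"dp": [0, 0, 0.001], "yaw": 0}
    - {"dp": [0, 0, 0.001], "yaw": 0}
    - {"dp": [0, 0, 0.001], "yaw": 0}
    - {"dp": [0, 0, 0.001], "yaw": 0}
    - {"dp": [0, 0, 0.001], "yaw": 0}
    - {"dp": [0, 0, 0.001], "yaw": 0}
  grip: -1

```text
time_s: 13.48
tcp_pos: [0.4346, -0.2022, 0.028]
eef_rot: [180.0, -0.0, -99.7]
contact_force: [0.4, 0.1, 0.8]
gripper_width: 0.0854
gripper_force: 0.0
```

apply_moves:
  targets:
    - {"dp": [0, 0, 0.015], "yaw": 0}
    - {"dp": [0, 0, 0.04], "yaw": 0}
    - {"dp": [0, 0, 0.08], "yaw": 0}
    - {"dp": [0, 0, 0.12], "yaw": 0}
    - {"dp": [0, 0, 0.16], "yaw": 0}
    - {"dp": [0, -0.03, 0.19], "yaw": 0}
    - {"dp": [0, -0.07, 0.19], "yaw": 0}
    - {"dp": [0, -0.11, 0.19], "yaw": 0}
    - {"dp": [0, -0.11, 0.19], "yaw": 0}

```text
time_s: 14.23
tcp_pos: [0.4347, -0.317, 0.2185]
eef_rot: [-179.9, -0.1, -99.8]
contact_force: [-0.2, 0.5, 0.7]
gripper_width: 0.0876
gripper_force: 0.0
```

Run:
```python
from h import *
a=cap('top');P=cloud(a);p=a['image'][:,:,::-1];b=cap('side')
cv2.imwrite('pics/c6.png',np.hstack([cv2.resize(p[160:260,160:360],(800,400),interpolation=2)]))
roi=np.zeros(p.shape[:2],bool);roi[165:215,175:235]=1
z=P[...,2]
m=(roi&(z>.056)&(z<.085)).astype(np.uint8)
k,l,s,ce=cv2.connectedComponentsWithStats(m);i=1+np.argmax(s[1:,4]);q=P[l==i];print(s[i],cv2.minAreaRect((q[:,:2]*1e3).astype(np.float32)),np.median(q,0))
```

```text
[186 182  17  22 222] ((537.5690307617188, 202.77114868164062), (56.47630310058594, 32.531211853027344), 24.6392822265625) [0.53723244 0.20218398 0.06246589]
```

View pics/c6.png

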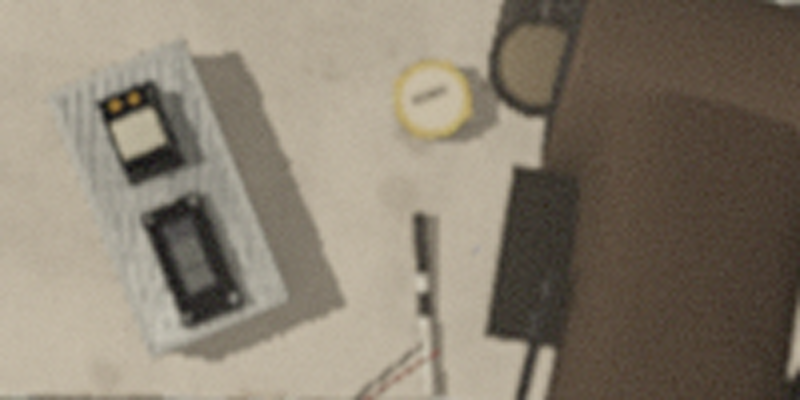

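The battery is visible at (140,135) in the crop, contacts up: (0.537, 0.203), yaw 24.6°, 56×32 mm as expected. Fetching it.

apply_moves:
  targets:
    - {"dp": [0.004, 0.02, 0], "yaw": -2}
    - {"dp": [0.01, 0.05, 0], "yaw": -5}
    - {"dp": [0.016, 0.08, 0], "yaw": -9}
    - {"dp": [0.022, 0.11, 0], "yaw": -13}
    - {"dp": [0.028, 0.142, 0], "yaw": -17}
    - {"dp": [0.034, 0.174, 0], "yaw": -21}
    - {"dp": [0.041, 0.206, 0], "yaw": -25}
    - {"dp": [0.047, 0.238, 0], "yaw": -29}
    - {"dp": [0.053, 0.27, 0], "yaw": -33}
    - {"dp": [0.06, 0.302, 0], "yaw": -37}
    - {"dp": [0.066, 0.334, 0], "yaw": -41}
    - {"dp": [0.073, 0.366, 0], "yaw": -45}
    - {"dp": [0.079, 0.398, 0], "yaw": -49}
    - {"dp": [0.085, 0.43, 0], "yaw": -52}
    - {"dp": [0.091, 0.46, 0], "yaw": -54}
    - {"dp": [0.096, 0.487, 0], "yaw": -56}
    - {"dp": [0.1, 0.505, 0], "yaw": -56.3}
    - {"dp": [0.102, 0.5145, -0.02], "yaw": -56.3}
    - {"dp": [0.102, 0.5145, -0.05], "yaw": -56.3}
    - {"dp": [0.102, 0.5145, -0.08], "yaw": -56.3}

```text
time_s: 16.0
tcp_pos: [0.536, 0.2045, 0.1376]
eef_rot: [180.0, 0.1, -155.8]
contact_force: [-0.1, 0.4, -1.1]
gripper_width: 0.0878
gripper_force: 0.0
```

apply_moves:
  targets:
    - {"dp": [0, 0, -0.02], "yaw": 0}
    - {"dp": [0, 0, -0.04], "yaw": 0}
    - {"dp": [0, 0, -0.055], "yaw": 0}
    - {"dp": [0, 0, -0.064], "yaw": 0}
    - {"dp": [0, 0, -0.069], "yaw": 0}
    - {"dp": [0, 0, -0.069], "yaw": 0}
    - {"dp": [0, 0, -0.069], "yaw": 0}

```text
time_s: 16.58
tcp_pos: [0.5367, 0.2028, 0.0696]
eef_rot: [-180.0, 0.0, -155.9]
contact_force: [-0.3, -1.0, 0.0]
gripper_width: 0.0877
gripper_force: 0.0
```

apply_moves:
  targets:
    - {"dp": [0, 0, 0], "yaw": 0}
    - {"dp": [0, 0, 0], "yaw": 0}
    - {"dp": [0, 0, 0], "yaw": 0}
    - {"dp": [0, 0, 0], "yaw": 0}
    - {"dp": [0, 0, 0], "yaw": 0}
    - {"dp": [0, 0, 0], "yaw": 0}
    - {"dp": [0, 0, 0], "yaw": 0}
    - {"dp": [0, 0, 0], "yaw": 0}
    - {"dp": [0, 0, 0], "yaw": 0}
    - {"dp": [0, 0, 0], "yaw": 0}
    - {"dp": [0, 0, 0], "yaw": 0}
    - {"dp": [0, 0, 0], "yaw": 0}
  grip: 1
  squeeze: 20

```text
time_s: 17.58
tcp_pos: [0.5367, 0.2023, 0.069]
eef_rot: [-180.0, -0.0, -156.0]
contact_force: [0.1, 0.4, -0.8]
gripper_width: 0.0319
gripper_force: 20.0
```

apply_moves:
  targets:
    - {"dp": [0, 0, 0.005], "yaw": 0}
    - {"dp": [0, 0, 0.012], "yaw": 0}
    - {"dp": [0, 0, 0.022], "yaw": 0}
    - {"dp": [0, 0, 0.035], "yaw": 0}
    - {"dp": [0, 0, 0.05], "yaw": 0}
    - {"dp": [0, 0, 0.07], "yaw": 0}
    - {"dp": [0, 0, 0.09], "yaw": 0}
    - {"dp": [0, 0, 0.1], "yaw": 0}
    - {"dp": [0, 0, 0.1], "yaw": 0}

```text
time_s: 18.33
tcp_pos: [0.538, 0.2032, 0.1725]
eef_rot: [179.9, 0.3, -155.9]
contact_force: [0.8, 0.7, -0.7]
gripper_width: 0.0319
gripper_force: 20.0
```

apply_moves:
  targets:
    - {"dp": [-0.004, -0.015, 0], "yaw": 3}
    - {"dp": [-0.01, -0.035, 0], "yaw": 7}
    - {"dp": [-0.016, -0.06, 0], "yaw": 12}
    - {"dp": [-0.023, -0.085, 0], "yaw": 17}
    - {"dp": [-0.03, -0.11, 0], "yaw": 22}
    - {"dp": [-0.037, -0.135, 0], "yaw": 27}
    - {"dp": [-0.044, -0.16, 0], "yaw": 32}
    - {"dp": [-0.05, -0.185, 0], "yaw": 37}
    - {"dp": [-0.057, -0.21, 0], "yaw": 41}
    - {"dp": [-0.064, -0.235, 0], "yaw": 45}
    - {"dp": [-0.071, -0.26, 0], "yaw": 49}
    - {"dp": [-0.077, -0.283, 0], "yaw": 52}
    - {"dp": [-0.082, -0.302, 0], "yaw": 54.5}
    - {"dp": [-0.086, -0.316, 0], "yaw": 56}
    - {"dp": [-0.088, -0.321, 0], "yaw": 56.3}
    - {"dp": [-0.088, -0.321, 0], "yaw": 56.3}
    - {"dp": [-0.088, -0.321, 0], "yaw": 56.3}

```text
time_s: 19.75
tcp_pos: [0.4485, -0.1186, 0.1687]
eef_rot: [180.0, 0.0, -99.7]
contact_force: [1.1, -0.3, -0.1]
gripper_width: 0.0318
gripper_force: 20.0
```

apply_moves:
  targets:
    - {"dp": [0, 0, -0.025], "yaw": 0}
    - {"dp": [0, 0, -0.05], "yaw": 0}
    - {"dp": [0, 0, -0.075], "yaw": 0}
    - {"dp": [0, 0, -0.1], "yaw": 0}
    - {"dp": [0, 0, -0.118], "yaw": 0}
    - {"dp": [0, 0, -0.127], "yaw": 0}
    - {"dp": [0, 0, -0.131], "yaw": 0}
    - {"dp": [0, 0, -0.131], "yaw": 0}
    - {"dp": [0, 0, -0.131], "yaw": 0}

```text
time_s: 20.5
tcp_pos: [0.4494, -0.1183, 0.0387]
eef_rot: [-179.9, 0.0, -99.6]
contact_force: [0.1, -0.8, -0.8]
gripper_width: 0.0317
gripper_force: 20.0
```

apply_moves:
  targets:
    - {"dp": [0, 0, -0.002], "yaw": 0}
    - {"dp": [0, 0, -0.004], "yaw": 0}
    - {"dp": [0, 0, -0.006], "yaw": 0}
    - {"dp": [0, 0, -0.007], "yaw": 0}
    - {"dp": [0, 0, -0.007], "yaw": 0}
    - {"dp": [0, 0, -0.007], "yaw": 0}

```text
time_s: 21.0
tcp_pos: [0.4491, -0.1186, 0.032]
eef_rot: [-179.9, 0.0, -99.6]
contact_force: [-2.6, 1.4, 9.8]
gripper_width: 0.0318
gripper_force: 20.0
```

The battery is down. Releasing, rising and moving aside for a check.

apply_moves:
  targets:
    - {"dp": [0, 0, 0.001], "yaw": 0}
    - {"dp": [0, 0, 0.001], "yaw": 0}
    - {"dp": [0, 0, 0.001], "yaw": 0}
    - {"dp": [0, 0, 0.001], "yaw": 0}
    - {"dp": [0, 0, 0.001], "yaw": 0}
    - {"dp": [0, 0, 0.001], "yaw": 0}
    - {"dp": [0, 0, 0.001], "yaw": 0}
  grip: -1

```text
time_s: 21.58
tcp_pos: [0.4487, -0.1187, 0.032]
eef_rot: [180.0, -0.0, -99.7]
contact_force: [0.0, -0.4, -0.6]
gripper_width: 0.0731
gripper_force: 0.0
```

apply_moves:
  targets:
    - {"dp": [0, 0, 0.015], "yaw": 0}
    - {"dp": [0, 0, 0.04], "yaw": 0}
    - {"dp": [0, 0, 0.08], "yaw": 0}
    - {"dp": [0, 0, 0.12], "yaw": 0}
    - {"dp": [0, 0, 0.16], "yaw": 0}
    - {"dp": [0, -0.04, 0.2], "yaw": 0}
    - {"dp": [-0.01, -0.08, 0.21], "yaw": 0}
    - {"dp": [-0.02, -0.12, 0.21], "yaw": 0}
    - {"dp": [-0.035, -0.158, 0.21], "yaw": 0}
    - {"dp": [-0.05, -0.196, 0.21], "yaw": 0}
    - {"dp": [-0.07, -0.23, 0.21], "yaw": 0}
    - {"dp": [-0.09, -0.265, 0.21], "yaw": 0}
    - {"dp": [-0.11, -0.3, 0.21], "yaw": 0}
    - {"dp": [-0.13, -0.335, 0.21], "yaw": 0}
    - {"dp": [-0.15, -0.37, 0.21], "yaw": 0}
    - {"dp": [-0.15, -0.37, 0.21], "yaw": 0}

```text
time_s: 22.92
tcp_pos: [0.2953, -0.493, 0.2413]
eef_rot: [179.9, -0.0, -99.9]
contact_force: [1.8, 0.1, 0.9]
gripper_width: 0.0875
gripper_force: 0.0
```

Run:
```python
from h import *
print(get_state()['contact_force'])
a=cap('top');P=cloud(a);p=a['image'][:,:,::-1]
cv2.imwrite('pics/c7.png',cv2.resize(p[160:260,160:360],(800,400),interpolation=2))
roi=np.zeros(p.shape[:2],bool);roi[190:265,270:365]=1
z=P[...,2]
for lo,hi in((.02,.0285),(.030,.045)):
    m=(roi&(z>lo)&(z<hi)).astype(np.uint8)
    k,l,s,ce=cv2.connectedComponentsWithStats(m);i=1+np.argmax(s[1:,4]);q=P[l==i];print(s[i],cv2.minAreaRect((q[:,:2]*1e3).astype(np.float32)),np.median(q,0))
```

```text
[1.78662469 0.06063942 0.87460263]
[294 220  20  14 179] ((444.8495788574219, -113.95352935791016), (56.17108154296875, 32.04930877685547), 79.8596420288086) [ 0.44611597 -0.1154299   0.02511694]
[318 221  29  22 369] ((430.63983154296875, -197.63223266601562), (76.98851776123047, 52.40055847167969), 79.87891387939453) [ 0.42989602 -0.19576542  0.032709  ]
```

View pics/c7.png

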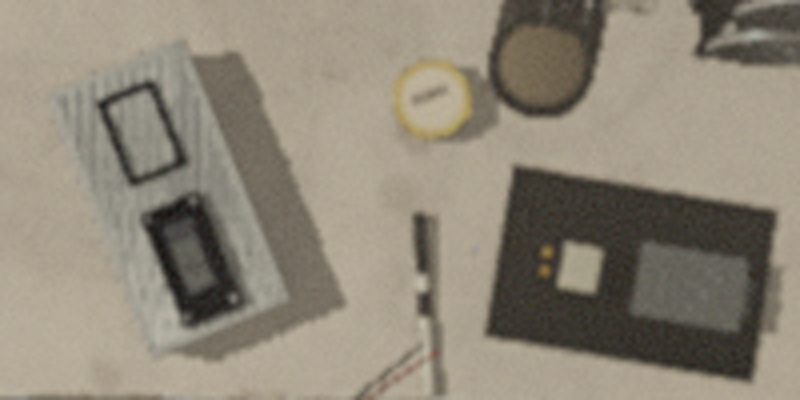

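The picture shows the battery (575,265) and the cover (690,285) lying flat side by side on the mat. Their tops read about 25 and 33 mm, as they should, and the bystanders haven't moved. Handing in.

```bash
python3 -c "
from plant import r
print(r.close_job())"
```

```text
the job is handed in; nothing more can be done
None
```

I opened the catch fully before lifting the cover, set the cover and the battery side by side on the mat with the bystanders unmoved, and handed the job in; it returned no verdict.

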